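# Shut down the tile saw and clear its table

## Robot

A 7-joint arm with a two-finger parallel gripper is mounted at the origin on the work surface. World frame = base frame: x ahead of the robot, y to its left, z up, the work surface at z = 0. Lengths are in m, angles in rad, forces in N, time in s.
With the tool pointing down it reaches from about 0.4 to 0.85 m from the base axis. Payload 4.5 kg.
Tool frame: the origin (TCP) lies midway between the tips of the shut fingers; the grasp point (between the pads) lies 19 mm behind it; z points along the fingers, y is the line along which they close (so a half turn about z gives the same grasp; the last joint's range is limited). The gripper opens to 88 mm and grips with 3 to 60 N. Pads are 18 mm wide; open, the fingers measure 123 mm over their backs; the gripper's body (75 mm by 187 mm) begins 45 mm behind the grasp point.
Start: joints at [-1.144, 0.689, -0.195, 1.565, 0.157, 0.902, -0.215], TCP at [0.239, 0.577, 0.203] pointing down, gripper open.
Joint ranges: [-3.01, 3.01], [-0.46, 2.08], [-1.47, 1.51], [0.13, 2.56], [-1, 4.14], [0.04, 2.09], [-2.66, 2.66]. Speed limits (rad/s): [2.57, 2.57, 3.14, 3.14, 3.14, 3.14, 3.14].

## Interface

Orientations are given as a unit quaternion [x, y, z, w].
In Python, from plant import r gives the robot as it stands.
- The arm moves only by the tool move_arm, never from a script. Its argument "targets" is a list that holds one entry, the list of rows, each a list of 7 numbers: the opening, from 0 (shut) to 1 (fully open), then the shift along the tool's x, y, z in mm, then the turn, a rotation vector about the tool's x, y, z in degrees. In form: [[[claw, dx, dy, dz, ax, ay, az], ...]]. A call has 1 to 10 rows; each row is the pose to reach, as a shift and turn from the pose commanded when the call began, along the tool's axes at that moment; what a row does not reach only later rows make up. A row lasts 1/8 s, in which the tool goes at most 62.5 mm and 10.7 degrees, less where a joint would pass 70% of its speed; a pose out of reach is approached as far as the arm can. A call with a gripper value outside its range is refused whole. The fingers move at their own pace and stop on an object; "newtons" is the grip in N (left out, the last holds). Time passes only in rows, so rows that repeat a pose let the fingers close. It gives the time, the measured TCP pose, the force, the opening and the grip force at its end, in the units of the state.
- r.get_state(): the state, without advancing time (a new reading comes with each control period).
- r.snapshot(name): name is "scene" or "top" or "wrist"; returns the picture (420x560x3 uint8, red, green, blue); there is no depth.
- r.camera_info(name): a dict with "fx", "fy", "cx", "cy" (pixels), "R" (3x3) and "t" (3): a world point X has camera coordinates R X + t. Camera axes: x right, y down, z forward; pixel columns grow to the right and rows downward; lengths in m; the calibration is good to about 2 mm. A picture is of the moment at which its call begins: read the wrist's pose just before it. camera_info takes no time and is no camera call; for the wrist camera it gives the pose at the moment of the call.
- r.finish_job(): hands the job in; it is judged then, once.
The state is a dict: "clock": time; "q": joint angles; "qd": joint speeds; "joint_torque": joint torques, N m; "tool_pos": TCP position; "eef_rot": TCP orientation; "contact_force": force on the tool from outside, world axes, zero at the start; "moment": the same for the moment, N m; "opening": opening from 0.0 (shut) to 1.0 (fully open); "finger_force": force on a finger pad.
Only numpy, scipy, OpenCV 4.12 (cv2) and the standard library are available. Lean on these libraries where they do the work, as an engineer would, in place of code of your own. Each camera call takes 0.05 s, during which the arm holds its last target. There are 200 camera calls.

## Task

The tile saw has finished cutting: first turn its red speed dial anticlockwise all the way to the off stop. Only then take the grey rubber grout float by its handle and push all three sharp tile offcuts sideways off the saw table into the black waste tub with it, never touching them with the gripper and keeping clear of the orange blade guard. Lastly lay the float down flat on the plywood shelf, rubber face down, without dropping it, and leave the dial off and the trowel, nipper and wedges where they lie.

Things in the scene. Friction and masses are not known exactly. Their poses are not given: they have to be found in the camera images.
- tile_saw: Bench tile saw, fixed. Origin on the shelf; x to the back (away from the robot at yaw 0), y left, z up. Its flat aluminium table: top at z 0.120, x -0.150 to 0.150, y -0.130 to 0.210, no lip at the left (y 0.210) edge; blade along x at y -0.060, 22 mm high fence at y -0.108. Grey motor housing on the right: top at z 0.115, x -0.150 to 0.100, y -0.275 to -0.135, dial at x -0.085, y -0.205.
- blade_guard: Orange blade guard over the 180 mm blade, 176 mm long (x), 24 mm wide (y, 30 mm at its screw), its top 65 mm above the saw table. Origin: on the table top at the middle of the blade slot, axes as the saw's. Knocking it with more than 6 N is a fault.
- speed_dial (a joint): Angle of the red speed dial in rad: 0 at the off stop (fully anticlockwise seen from above; the white pointer then points at the red mark on the black panel), grows clockwise to 5.0 at full speed. Stays where it is left; turning takes about 0.06 N m; rigid stops at both ends.
- dial_grip (a point): Point on the dial's vertical axis at the height to grip, 34 mm above the motor housing, 7 mm below the dial's top. Turns with the dial: x runs along the bar grip to the white pointer end, z up. The upright red bar is 60 mm long (x), 16 mm wide (y), 30 mm high, on a round black skirt 62 mm across whose top is 23 mm below this point.
- grout_float: Grey rubber grout float lying rubber face down on the shelf, 0.3 kg. Origin: centre of its underside; x along its length, z up. The pad is 200 mm (x) by 80 mm (y), 16 mm thick in all; the handle above it is a wooden bar 130 mm long (x), 28 mm wide (y), from 43 to 69 mm above the underside, on two posts at x = -0.048 and 0.048.
- float_grip (a point): Middle of the float's handle, 56 mm above the float's underside; axes as the float's.
- offcut_strip: Tile offcut with sharp edges, terracotta with a white glazed face, 75 x 30 x 9 mm, lying flat on the saw table left of the blade, every edge at least 130 mm from the blade. Origin: centre of the underside, x along its length.
- offcut_short: Tile offcut, 62 x 38 x 9 mm, same make and origin.
- offcut_notched: L-shaped tile offcut, 72 x 48 x 9 mm over all, same make; origin at the middle of its outline.
- waste_tub: Black open tub 300 (x) x 220 (y) x 85 mm high, walls 5 mm, fixed to the shelf, its near wall tucked under the left edge of the saw table so that what is pushed over that edge drops in. Origin: centre of its underside.
- notched_trowel: Notched steel trowel, 270 x 110 mm, 70 mm high, with a red grip, lying on the shelf right of the float. Bystander. Origin: centre of the underside, x along its length.
- tile_nipper: Chrome tile nipper, 200 x 70 mm, 18 mm high, lying behind the saw with its jaws open at a pine stop. Bystander. Origin: under its pivot.
- wedge_a: Orange plastic levelling wedge, 96 x 18 x 18 mm, lying on the shelf at the right, behind the float. Bystander. Origin: centre of the underside.
- wedge_b: A second such wedge.
- wedge_c: A third such wedge.
Things that resemble listed ones, but are neither listed nor needed, are in the scene too. What is shaped like the grout_float but yellow is not meant.

How it is judged:
On the way, in this order (a step that is already met when the one before it is completed fails the run):
1. the dial is turned anticlockwise to its off stop while all offcuts still lie on the saw table (value of joint speed_dial below 0.08 rad and z of each of offcut_strip, offcut_short, offcut_notched in the frame of tile_saw above 0.11 m), for 0.2 s.
2. all three offcuts are in the waste tub (x of offcut_strip in the frame of waste_tub between -0.145 and 0.145 m and y of offcut_strip in the frame of waste_tub between -0.105 and 0.105 m and z of each of offcut_strip, offcut_short, offcut_notched in the frame of waste_tub below 0.075 m and x of offcut_short in the frame of waste_tub between -0.145 and 0.145 m and y of offcut_short in the frame of waste_tub between -0.105 and 0.105 m and x of offcut_notched in the frame of waste_tub between -0.145 and 0.145 m and y of offcut_notched in the frame of waste_tub between -0.105 and 0.105 m), for 0.2 s.
At the end, for the whole second after the job is handed in: The dial is within 0.08 rad of its off stop, all three offcuts lie at rest in the waste tub (centres inside its walls and below its rim), and the float lies at rest, rubber face down, flat on the shelf (underside within 8 mm, tilt under 0.08 rad) (all of step 2 and value of joint speed_dial below 0.08 rad and height (world z) of grout_float below 0.008 m and angle between grout_float's own z axis and vertical below 0.08 rad and linear speed of grout_float below 0.02 m/s and linear speed of each of offcut_strip, offcut_short, offcut_notched below 0.05 m/s); the robot touches nothing.
It fails at once if the gripper or arm touches an offcut (over 0.5 N) (contact force between any of the fingers, the arm and offcut_strip above 0.5 N or contact force between any of the fingers, the arm and offcut_short above 0.5 N or contact force between any of the fingers, the arm and offcut_notched above 0.5 N).
It fails at once if the blade guard is knocked (over 6 N) (contact force between anything else and blade_guard above 6 N).
It fails at once if the float is dropped: it falls faster than 0.35 m/s with nothing holding it (linear speed of grout_float above 0.35 m/s and contact force between each of the fingers, the arm and grout_float below 0.05 N).
It fails at once if the trowel, the nipper or a wedge is moved by more than 30 mm (distance of any of notched_trowel, tile_nipper, wedge_a, wedge_b, wedge_c from where it was at the start of the episode above 0.03 m).
It also fails if it takes over 72 s, if anything falls off the work surface, if the arm or the gripper's body presses on something with over 40 N, if the wrist force passes 120 N, or if a joint passes its speed limit or range.

## Working session

There is one attempt and no reset: what is moved stays moved. The work goes in short steps, Python scripts to look and compute and a tool call to move; the robot and the scene stay as the last step left them, time stands still between calls to the robot, and variables do not carry over. Pictures are saved under pics/ and viewed, at most 10 in all, crops included, and the job is handed in when it is done.

Besides the shell and the picture viewer there is one more tool, called by a JSON object that holds its "fn" and its "kwargs", one argument or row to a line. move_arm: Moves the arm, as the interface text tells. Its arguments: {"type":"object","properties":{"targets":{"type":"array","items":{"type":"array","items":{"type":"array","items":{"type":"number"}}}},"newtons":{"type":"number"}},"required":["targets"]}

```bash
mkdir -p pics; python3 - <<'E'
from plant import r
import cv2,numpy as np
for n in ("scene","top"):
    i=r.snapshot(n); cv2.imwrite(f"pics/{n}0.png",cv2.resize(i[:,:,::-1],(800,600),interpolation=cv2.INTER_CUBIC)); np.save(f"{n}0.npy",i)
    c=r.camera_info(n); print(n,{k:np.round(v,4).tolist() for k,v in c.items()})
s=r.get_state(); print(s)
E
```

```text
scene {'fx': 470.8215, 'fy': 470.8215, 'cx': 278.5921, 'cy': 212.2655, 'R': [[0.8649, 0.5018, 0.0129], [0.3594, -0.601, -0.7139], [-0.3505, 0.6221, -0.7001]], 't': [-0.4301, -0.1479, 1.7116]}
top {'fx': 465.1552, 'fy': 465.1552, 'cx': 281.4168, 'cy': 213.3822, 'R': [[0.0106, -0.9999, -0.001], [-0.9773, -0.0101, -0.2117], [0.2117, 0.0032, -0.9773]], 't': [-0.0617, 0.5448, 1.3118]}
{'clock': 0.1, 'q': array([-1.14420045,  0.68991274, -0.19452312,  1.56620506,  0.1572802 ,
        0.90249156, -0.21506835]), 'qd': array([ 6.46229486e-04, -2.10287366e-03, -4.44521541e-04, -2.41789753e-03,
        5.09563470e-04,  6.42573955e-05, -1.18679490e-03]), 'joint_torque': array([-3.54266616e-03, -5.28504360e+01, -1.27152666e+00, -1.53839296e+01,
       -5.25267748e-02,  1.94258355e-03,  4.03497438e-05]), 'tool_pos': array([0.23903598, 0.57682377, 0.20209179]), 'eef_rot': array([ 1.95091767e-01,  9.80784655e-01, -8.06609392e-04, -1.10669495e-04]), 'contact_force': array([-1.9960491 , -0.56329317, -0.61869135]), 'moment': array([ 0.00725247, -0.03506125,  0.02877339]), 'finger_force': 0.0, 'opening': 0.9983110683894201}
```

View pics/scene0.png

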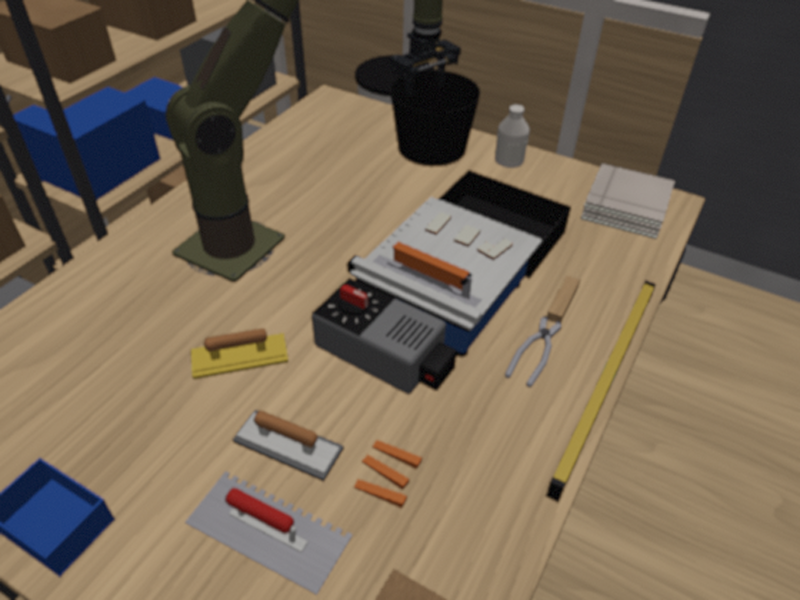

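View pics/top0.png

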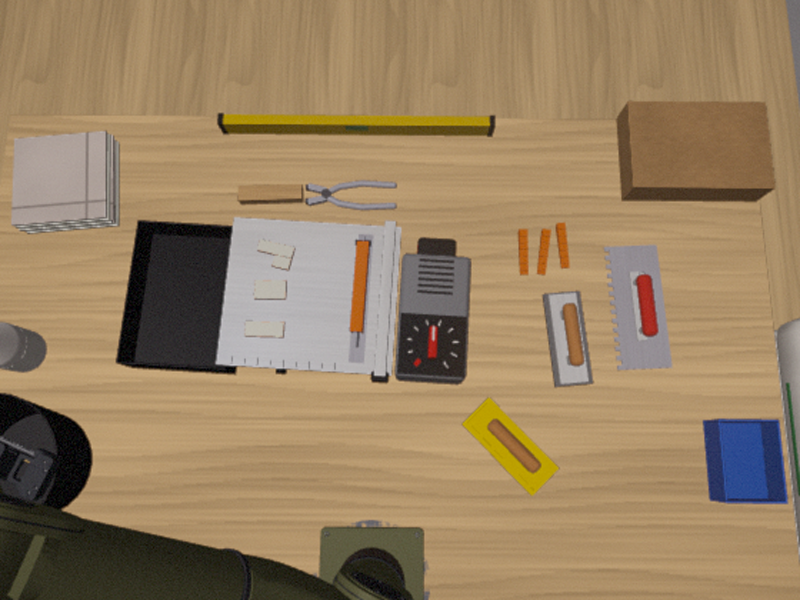

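The scene view shows the saw, tub and tools. In the top view (800x600), the candidates for the float are the grey float with wooden handle at (568,338), the yellow float at (511,445), which is not meant, and the red-gripped trowel at (642,305). I choose (568,338). The only red dial is at (432,342), and its white pointer seems to point up or down the bar. The offcuts are at (275,253), (270,290) and (265,329). Next I check the dial, float and offcuts in a close crop.

```bash
python3 - <<'E'
import cv2,numpy as np
i=np.load("top0.npy")[:,:,::-1]
# A: cols150-290 rows145-270 x? ; stacked
a=cv2.resize(i[145:275,150:290],None,fx=4,fy=4,interpolation=cv2.INTER_CUBIC)[:600,:560]
b=cv2.resize(i[215:270,275:330],(240,240),interpolation=cv2.INTER_CUBIC)
c=cv2.resize(i[200:275,372:422],(240,360),interpolation=cv2.INTER_CUBIC)
o=np.zeros((600,800,3),np.uint8); o[:a.shape[0],:560]=a; o[:240,560:]=b; o[240:600,560:]=c
cv2.imwrite("pics/crop1.png",o)
E
```

```text
(no output)
```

View pics/crop1.png

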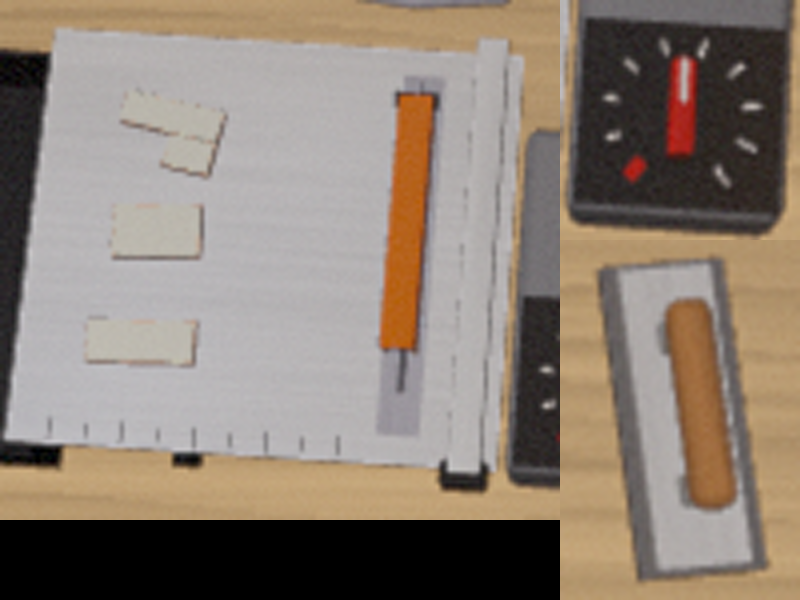

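The crop confirms the grey-padded float with handle ends at (688,300) and (714,508). The dial's bar is centred at (681,106) with its white pointer straight up, about 135° clockwise from the red mark at (635,168). The table's left corners are (55,30) and (5,440), and the offcuts are at (173,132), (157,231) and (141,342).

```bash
cat > h.py <<'E'
import numpy as np
from plant import r
def p2w(u,v,z,cam="top",c=None):
    c=c or r.camera_info(cam); R=np.array(c["R"]);t=np.array(c["t"])
    d=R.T@np.array([(u-c["cx"])/c["fx"],(v-c["cy"])/c["fy"],1]); o=-R.T@t
    return o+d*(z-o[2])/d[2]
def w2p(X,cam="top"):
    c=r.camera_info(cam); p=np.array(c["R"])@np.array(X)+np.array(c["t"]); return c["fx"]*p[0]/p[2]+c["cx"],c["fy"]*p[1]/p[2]+c["cy"]
def tool(dst):
    from scipy.spatial.transform import Rotation as Q
    s=r.get_state(); return Q.from_quat(s["eef_rot"]).inv().apply(np.array(dst)-s["tool_pos"])*1000
E
python3 - <<'E'
from h import *
np.set_printoptions(precision=4,suppress=True)
A=lambda x,y,z:p2w((x+.5)/4-.5+150,(y+.5)/4-.5+145,z)
B=lambda x,y,z:p2w((x-560+.5)/4.364-.5+275,(y+.5)/4.364-.5+215,z)
C=lambda x,y,z:p2w((x-560+.5)/4.8-.5+372,(y-240+.5)/4.8-.5+200,z)
fl,nl=A(55,30,.12),A(5,440,.12); print("table left far/near",fl,nl,np.linalg.norm(fl-nl))
d=(fl-nl)[:2]; yaw=np.arctan2(d[1],d[0]); ex=np.array([np.cos(yaw),np.sin(yaw)]); ey=np.array([-ex[1],ex[0]])
O=(fl+nl)[:2]/2-.21*ey; print("yaw",yaw,"saw O",O, "dial pred",O-.085*ex-.205*ey)
print("dial top end/low end",B(683,58,.156),B(680,155,.156)); print("redmark",B(635,168,.116))
for n,pts in dict(guard=[(416,95),(397,350)],).items():
  print(n,[A(*p,.185) for p in pts])
print("handle",C(688,300,.064),C(714,508,.064)); print("pad",[C(*p,.016) for p in [(620,265),(722,258),(765,567),(655,575)]])
for n,pts in dict(notch=[(127,92),(226,112),(208,177),(120,122),(160,168)],short=[(113,204),(202,204),(202,257),(112,257)],strip=[(86,318),(198,320),(194,366),(86,360)]).items():
  for p in pts:
    w=A(*p,.129)[:2]; print(n,w,"saw",(w-O)@ex,(w-O)@ey)
# validation: other corners
c=A(442,466,.12)[:2];print("near right", (c-O)@ex,(c-O)@ey)
E
```

```text
table left far/near [0.7098 0.2872 0.12  ] [0.4119 0.3026 0.12  ] 0.29828080921718664
yaw -0.05141653244903437 saw O [0.5501 0.0852] dial pred [ 0.4547 -0.1152]
dial top end/low end [ 0.4845 -0.1147  0.156 ] [ 0.4239 -0.1129  0.156 ]
redmark [ 0.4207 -0.0861  0.116 ]
guard [array([0.6426, 0.0206, 0.185 ]), array([0.4664, 0.0291, 0.185 ])]
handle [ 0.5516 -0.3988  0.064 ] [ 0.4241 -0.4089  0.064 ]
pad [array([ 0.5846, -0.3688,  0.016 ]), array([ 0.5898, -0.4338,  0.016 ]), array([ 0.3939, -0.4513,  0.016 ]), array([ 0.3883, -0.3832,  0.016 ])]
notch [0.6606 0.2304] saw 0.10292253336959767 0.1507656589628763
notch [0.6465 0.1592] saw 0.09246307751897201 0.07888418330088776
notch [0.5985 0.1698] saw 0.04403029441878051 0.0869639241770464
notch [0.6383 0.2342] saw 0.08044214757664987 0.15333655386327152
notch [0.6048 0.204 ] saw 0.04849180980303465 0.12146193338318365
short [0.5782 0.2357] saw 0.020329828063935088 0.15174983848876536
short [0.5788 0.1731] saw 0.02419324373781971 0.08924674518716537
short [0.5406 0.1712] saw -0.013874640135403292 0.08546626255178352
short [0.54   0.2342] saw -0.017759189767196395 0.14828050540451881
strip [0.4964 0.2497] saw -0.06208398170760861 0.16156174394343709
strip [0.4958 0.1719] saw -0.058688481214476514 0.08380410098287282
strip [0.4635 0.1731] saw -0.09104484010957499 0.08334952930515027
strip [0.4669 0.2479] saw -0.09147662596499583 0.15825100560205815
near right -0.14840547535499016 -0.09199896370220913
```

{"fn": "move_arm", "kwargs": {
  "targets": [
    [[1,0,0,-60,0,0,10],[1,-39,-46,-70,0,0,20],[1,-77,-93,-70,0,0,30],[1,-116,-139,-70,0,0,40],[1,-155,-185,-70,0,0,50],[1,-193,-232,-70,0,0,60],[1,-232,-278,-70,0,0,70],[1,-271,-324,-70,0,0,80],[1,-309,-371,-70,0,0,90],[1,-348,-417,-70,0,0,100]]
  ]
}}

```text
clock: 1.35
tool_pos: [0.4012, 0.0573, 0.2729]
eef_rot: [0.878, 0.479, 0.0, -0.0]
contact_force: [0.7, -0.4, -0.8]
opening: 0.999
finger_force: 0.0
```

```bash
cat >> h.py <<'E'
def rep(dst=None,yawy=None):
    """remaining shift in tool mm to dst; az (deg) to bring tool y to world yaw yawy"""
    from scipy.spatial.transform import Rotation as Q
    s=r.get_state(); M=Q.from_quat(s["eef_rot"]).as_matrix(); y=np.degrees(np.arctan2(M[1,1],M[0,1]))
    print("t",round(s["clock"],2),"pos",s["tool_pos"].round(4),"yaw_y",y.round(2),"z",M[:,2].round(3),"q",s["q"].round(2),"F",s["contact_force"].round(1),"M",s["moment"].round(2),"op",round(s["opening"],3),"ff",round(s["finger_force"],1))
    if dst is not None: print("shift",tool(dst).round(1))
    if yawy is not None: print("az",round(((y-yawy+180)%360)-180,1))
E
python3 -c "
from h import *
rep([.4545,-.1148,.27],-92.5)"
```

```text
t 1.35 pos [0.4012 0.0573 0.2729] yaw_y -32.81 z [ 0.  0. -1.] q [-0.5   0.31  0.33  2.1  -0.15  0.75 -0.65] F [ 0.7 -0.4 -0.8] M [-0.06  0.03 -0.01] op 0.999 ff 0.0
shift [-115.8  138.     2.8]
az 59.7
```

{"fn": "move_arm", "kwargs": {
  "targets": [
    [[1,-38,46,0,0,0,10],[1,-77,92,0,0,0,20],[1,-116,138,0,0,0,30],[1,-116,138,0,0,0,40],[1,-116,138,0,0,0,50],[1,-116,138,0,0,0,59.5],[1,-116,138,0,0,0,59.5]]
  ]
}}

```text
clock: 2.22
tool_pos: [0.4549, -0.1128, 0.2725]
eef_rot: [1.0, -0.017, -0.0, 0.0]
contact_force: [0.1, -0.2, 0.1]
opening: 1.0
finger_force: 0.0
```

```bash
python3 - <<'E'
from h import *
import cv2
rep([.4545,-.1148,.134],-92.5)
i=r.snapshot("wrist"); cv2.imwrite("pics/w1.png",i[:,:,::-1])
for X in ([.4545,-.1148,.156],[.4848,-.1163,.156],[.4242,-.1133,.156]): print(w2p(X,"wrist"))
E
```

```text
t 2.23 pos [ 0.4549 -0.1128  0.2725] yaw_y -91.9 z [-0.001 -0.    -1.   ] q [-0.27  0.45  0.64  1.95 -0.35  0.86 -1.05] F [ 0.1 -0.2  0.1] M [-0.    0.18 -0.  ] op 1.0 ff 0.0
shift [ -0.2   2.  138.5]
az 0.6
(np.float64(284.85357951872084), np.float64(194.84987878270093))
(np.float64(285.56455410671174), np.float64(159.87590240849144))
(np.float64(284.1832158580972), np.float64(227.82613872897258))
```

View pics/w1.png

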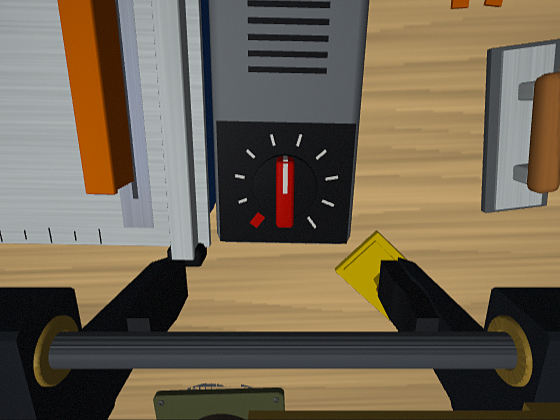

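The wrist view shows the bar from (285,157) to (285,227), which matches my prediction within a couple of pixels. I descend and grip.

{"fn": "move_arm", "kwargs": {
  "targets": [
    [[0.5,0,2,50,0,0,0.5],[0.5,0,2,100,0,0,0.5],[0.5,0,2,125,0,0,0.5],[0.5,0,2,137,0,0,0.5],[0.5,0,2,137,0,0,0.5],[0,0,2,137,0,0,0.5],[0,0,2,137,0,0,0.5],[0,0,2,137,0,0,0.5],[0,0,2,137,0,0,0.5]]
  ],
  "newtons": 25
}}

```text
clock: 3.4
tool_pos: [0.4553, -0.1149, 0.1361]
eef_rot: [1.0, -0.022, 0.0, -0.0]
contact_force: [-0.5, -0.5, 0.2]
opening: 0.072
finger_force: 0.0
```

```bash
python3 -c "
from h import *
rep([.4545,-.1148,.134],-92.5)"
```

```text
t 3.4 pos [ 0.4553 -0.1149  0.1361] yaw_y -92.49 z [ 0.001 -0.    -1.   ] q [-0.12  0.65  0.43  2.11 -0.56  0.49 -0.87] F [-0.5 -0.5  0.2] M [ 0.03  0.15 -0.03] op 0.072 ff 0.0
shift [-0.8 -0.1  2.1]
az 0.0
```

{"fn": "move_arm", "kwargs": {
  "targets": [
    [[0,0,0,0,0,0,0],[0,0,0,0,0,0,0]]
  ]
}}

```text
clock: 3.65
tool_pos: [0.4551, -0.115, 0.1358]
eef_rot: [1.0, -0.022, 0.0, -0.0]
contact_force: [0.3, -0.8, 0.0]
opening: 0.003
finger_force: 0.0
```

```bash
python3 - <<'E'
from h import *
import cv2
rep()
a=r.snapshot("wrist")[:,:,::-1]; b=r.snapshot("scene")[170:240,215:295,::-1]; b=cv2.resize(b,(320,280),interpolation=cv2.INTER_CUBIC)
o=np.zeros((600,800,3),np.uint8)
o[:420,:560]=a; o[320:600,480:800]=b; cv2.imwrite("pics/w2.png",o)
E
```

```text
t 3.65 pos [ 0.4551 -0.115   0.1358] yaw_y -92.5 z [ 0.  0. -1.] q [-0.12  0.65  0.43  2.11 -0.56  0.49 -0.87] F [ 0.3 -0.8  0. ] M [ 0.    0.19 -0.03] op 0.003 ff 0.0
```

View pics/w2.png

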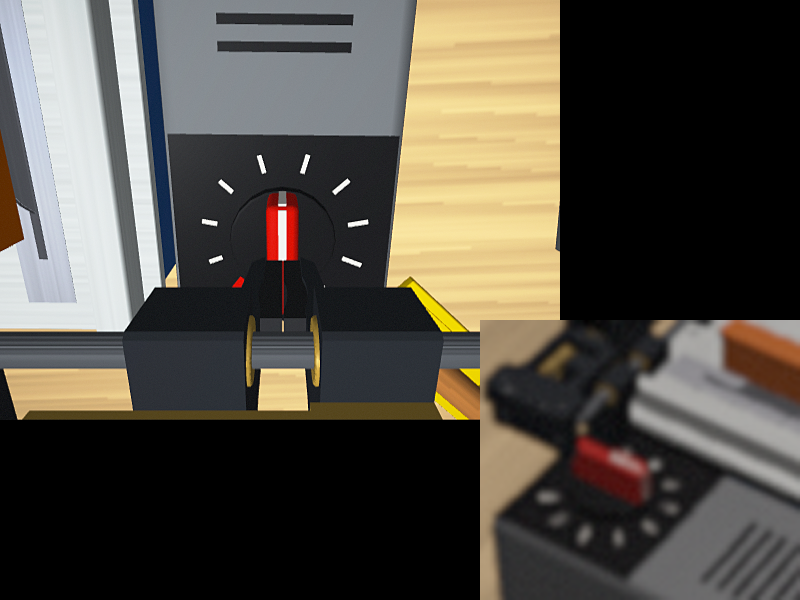

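```bash
python3 - <<'E'
from h import *
s=r.get_state();p=s["tool_pos"]
for cam in("wrist","scene","top"):
    print(cam,"tcp",np.round(w2p(p,cam)),"tcp+40mm up",np.round(w2p(p+[0,0,.04],cam)),"bar top ends",[np.round(w2p(X,cam)) for X in ([.4848,-.1163,.156],[.4242,-.1133,.156])])
c=r.camera_info("wrist");print((-np.array(c["R"]).T@np.array(c["t"])).round(3),np.array(c["R"]).round(3).tolist())
E
```

```text
wrist tcp [283. 247.] tcp+40mm up [283. 282.] bar top ends [array([283., 205.]), array([282., 316.])]
scene tcp [247. 208.] tcp+40mm up [247. 198.] bar top ends [array([255., 207.]), array([238., 199.])]
top tcp [303. 240.] tcp+40mm up [303. 237.] bar top ends [array([303., 228.]), array([302., 250.])]
[ 0.531 -0.118  0.317] [[-0.044, -0.999, -0.0], [-0.954, 0.042, 0.297], [-0.297, 0.013, -0.955]]
```

```bash
python3 - <<'E'
from h import *
import cv2
f=lambda a,s:cv2.resize((255*(a/255.)**.5).astype(np.uint8)[:,:,::-1],s,interpolation=cv2.INTER_CUBIC)
o=np.zeros((600,800,3),np.uint8)
o[:300,:400]=f(r.snapshot("wrist")[180:330,183:383],(400,300))
o[:300,400:]=f(r.snapshot("scene")[170:230,205:285],(400,300))
o[300:,:400]=f(r.snapshot("top")[210:270,262:342],(400,300))
cv2.imwrite("pics/w3.png",o)
E
```

```text
(no output)
```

View pics/w3.png

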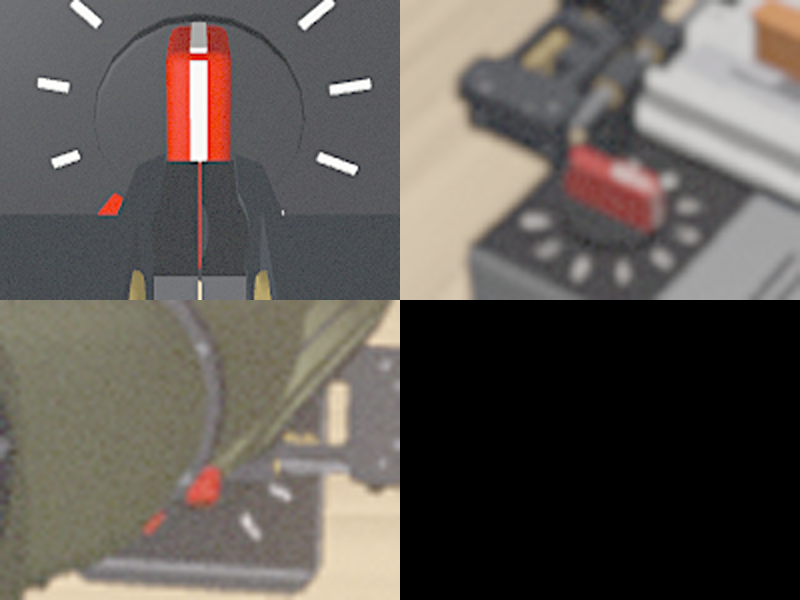

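```bash
python3 - <<'E'
from h import *
from scipy.optimize import least_squares
for a,b in (((283,260),(240,198)),((283,270),(241,198)),((283,265),(243,200))):
    s=least_squares(lambda X:np.r_[np.array(w2p(X,"wrist"))-a,np.array(w2p(X,"scene"))-b],[.45,-.11,.15]);print(s.x.round(3),s.fun.round(1))
rep()
for y in np.arange(.0,1): pass
for X in ([.4545,-.1148,.206],[.4545,-.1148,.236]): print(np.round(w2p(X,"scene")),np.round(w2p(X,"wrist")))
E
```

```text
[ 0.457 -0.115  0.159] [0.3 1.4 7.4 4.7]
[ 0.453 -0.115  0.161] [0.2 1.  5.2 3.6]
[ 0.455 -0.115  0.159] [0.1 0.7 3.7 2.4]
t 3.9 pos [ 0.4551 -0.115   0.1358] yaw_y -92.5 z [-0.  0. -1.] q [-0.12  0.65  0.43  2.11 -0.56  0.49 -0.87] F [-0.7 -0.1  0.6] M [-0.    0.21  0.  ] op 0.003 ff 0.0
[246. 190.] [282. 323.]
[246. 182.] [282. 386.]
```

```bash
python3 - <<'E'
from h import *
c=r.camera_info("wrist");print(c["fx"],c["cx"],c["cy"])
p=r.get_state()["tool_pos"]
q=lambda X:np.round(w2p(X,"wrist"),1)
for z in(.156,.146,.136): print("bar width",z,[q([.475,-.1158+d,z]) for d in(-.008,.008)],"far end",q([.4848,-.1163,z]))
for z in(.126,.116,.106):print("skirt",z,[q([.4545,-.1148+d,z]) for d in(-.031,.031)],q([.4855,-.1163,z]))
for x in (0,.009):
  for z in (0,.01,.02,.03): print("tip",x,z,q(p+[x,0,z]))
E
```

```text
354.2467092538736 282.4547088115253 212.84140256004574
bar width 0.156 [array([299., 224.]), array([265.8, 225.3])] far end [282.5 205. ]
bar width 0.146 [array([298.1, 217.5]), array([266.7, 218.8])] far end [282.5 199.5]
bar width 0.136 [array([297.3, 211.7]), array([267.5, 213. ])] far end [282.5 194.6]
skirt 0.126 [array([335.8, 238.9]), array([228.8, 243.3])] [282.5 188.9]
skirt 0.116 [array([333.4, 232.9]), array([231.2, 237.1])] [282.5 184.8]
skirt 0.106 [array([331.3, 227.3]), array([233.4, 231.3])] [282.5 181.2]
tip 0 0 [282.5 246.7]
tip 0 0.01 [282.5 254.1]
tip 0 0.02 [282.5 262.3]
tip 0 0.03 [282.5 271.4]
tip 0.009 0 [281.8 231.4]
tip 0.009 0.01 [281.8 238.1]
tip 0.009 0.02 [281.7 245.5]
tip 0.009 0.03 [281.7 253.8]
```

The wrist crop shows the shut fingertips ending at about row 260, with red bar visible through the gap. The tips therefore seem to hover just above the bar, higher than the reported TCP suggests. I reopen, go lower and close again, watching the force.

{"fn": "move_arm", "kwargs": {
  "targets": [
    [[0.5,0,0,-6,0,0,0],[0.5,0,0,-6,0,0,0],[0.5,0,0,-6,0,0,0],[0.5,0,0,0,0,0,0],[0.5,0,0,4,0,0,0],[0.5,0,0,8,0,0,0],[0.5,0,0,8,0,0,0]]
  ]
}}

```text
clock: 4.78
tool_pos: [0.4548, -0.1149, 0.1274]
eef_rot: [1.0, -0.022, -0.0, -0.0]
contact_force: [0.1, -0.1, 0.5]
opening: 0.498
finger_force: 0.0
```

{"fn": "move_arm", "kwargs": {
  "targets": [
    [[0,0,0,0,0,0,0],[0,0,0,0,0,0,0],[0,0,0,0,0,0,0],[0,0,0,0,0,0,0],[0,0,0,0,0,0,0]]
  ],
  "newtons": 15
}}

```text
clock: 5.4
tool_pos: [0.4551, -0.115, 0.1278]
eef_rot: [1.0, -0.022, 0.0, -0.0]
contact_force: [-0.0, -0.4, -0.3]
opening: 0.007
finger_force: 0.0
```

{"fn": "move_arm", "kwargs": {
  "targets": [
    [[0,0,0,1,0,0,0],[0,0,0,2,0,0,0],[0,0,0,3,0,0,0]]
  ]
}}

```text
clock: 5.78
tool_pos: [0.4551, -0.115, 0.1247]
eef_rot: [1.0, -0.022, -0.0, -0.0]
contact_force: [0.5, 1.0, -0.9]
opening: 0.008
finger_force: 0.0
```

```bash
python3 - <<'E'
from h import *
import cv2
rep()
a=r.snapshot("wrist")[150:420,130:430]
o=np.zeros((540,800,3),np.uint8)
o[:,:600]=cv2.resize((255*(a/255.)**.6).astype(np.uint8)[:,:,::-1],(600,540))
cv2.imwrite("pics/w4.png",o)
E
```

```text
t 5.78 pos [ 0.4551 -0.115   0.1247] yaw_y -92.5 z [-0.  0. -1.] q [-0.1   0.67  0.41  2.12 -0.58  0.46 -0.86] F [ 0.5  1.  -0.9] M [-0.03  0.11 -0.  ] op 0.008 ff 0.0
```

View pics/w4.png

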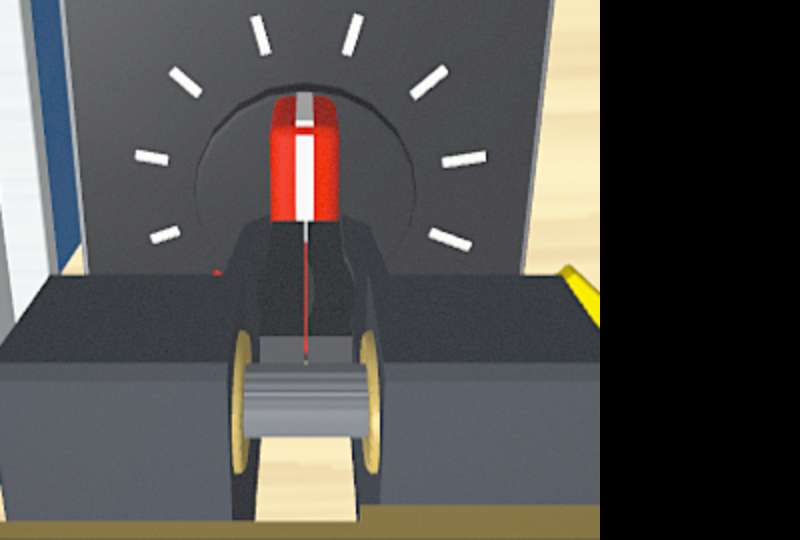

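The tips still show at row 260, with red visible through the gap between them, so they are still above the bar. I keep probing downwards in 1 mm steps.

{"fn": "move_arm", "kwargs": {
  "targets": [
    [[0,0,0,1,0,0,0],[0,0,0,2,0,0,0],[0,0,0,3,0,0,0],[0,0,0,4,0,0,0]]
  ]
}}

```text
clock: 6.32
tool_pos: [0.4551, -0.115, 0.1207]
eef_rot: [1.0, -0.022, -0.0, -0.0]
contact_force: [0.4, 0.9, -0.6]
opening: 0.007
finger_force: 0.0
```

{"fn": "move_arm", "kwargs": {
  "targets": [
    [[0,0,0,1,0,0,0],[0,0,0,2,0,0,0],[0,0,0,3,0,0,0]]
  ]
}}

```text
clock: 6.7
tool_pos: [0.4554, -0.115, 0.1202]
eef_rot: [1.0, -0.022, 0.001, -0.001]
contact_force: [-5.8, 3.4, 38.9]
opening: 0.004
finger_force: 19.7
```

Contact came at a reported TCP z of 0.1205 with the bar top at 0.156. The real tips are therefore about 35.5 mm above the reported TCP, and the tip row of 260 in the wrist view agrees with that. I allow for this offset from here on.

{"fn": "move_arm", "kwargs": {
  "targets": [
    [[0,0,0,-8,0,0,0],[0.5,0,0,-10,0,0,0],[0.5,0,0,-10,0,0,0],[0.5,0,0,-10,0,0,0],[0.5,0,0,-2,0,0,0],[0.5,0,0,6,0,0,0],[0.5,0,0,12,0,0,0],[0.5,0,0,17,0,0,0],[0.5,0,0,21,0,0,0]]
  ]
}}

```text
clock: 7.82
tool_pos: [0.455, -0.115, 0.0964]
eef_rot: [1.0, -0.022, -0.0, -0.0]
contact_force: [-0.1, 0.8, -0.6]
opening: 0.499
finger_force: 0.0
```

{"fn": "move_arm", "kwargs": {
  "targets": [
    [[0,0,0,0,0,0,0],[0,0,0,0,0,0,0],[0,0,0,0,0,0,0],[0,0,0,0,0,0,0]]
  ],
  "newtons": 25
}}

```text
clock: 8.32
tool_pos: [0.4552, -0.1148, 0.097]
eef_rot: [1.0, -0.022, 0.0, -0.0]
contact_force: [-0.3, 0.4, 1.2]
opening: 0.179
finger_force: 25.0
```

{"fn": "move_arm", "kwargs": {
  "targets": [
    [[0,0,0,0,0,0,-10],[0,0,0,0,0,0,-20],[0,0,0,0,0,0,-30],[0,0,0,0,0,0,-40],[0,0,0,0,0,0,-50],[0,0,0,0,0,0,-60],[0,0,0,0,0,0,-70],[0,0,0,0,0,0,-80],[0,0,0,0,0,0,-90],[0,0,0,0,0,0,-100]]
  ]
}}

```text
clock: 9.57
tool_pos: [0.455, -0.1145, 0.097]
eef_rot: [0.657, 0.754, 0.0, -0.0]
contact_force: [-1.5, 1.3, 2.4]
opening: 0.18
finger_force: 25.0
```

{"fn": "move_arm", "kwargs": {
  "targets": [
    [[0,0,0,0,0,0,-10],[0,0,0,0,0,0,-20],[0,0,0,0,0,0,-30],[0,0,0,0,0,0,-36],[0,0,0,0,0,0,-38]]
  ]
}}

```text
clock: 10.2
tool_pos: [0.4547, -0.1146, 0.097]
eef_rot: [0.378, 0.926, 0.0, -0.0]
contact_force: [-1.3, 2.7, 2.9]
opening: 0.181
finger_force: 25.0
```

```bash
python3 -c "
from h import *
rep()"
```

```text
t 10.2 pos [ 0.4547 -0.1146  0.097 ] yaw_y 45.54 z [-0.     0.001 -1.   ] q [ 0.28  0.68 -0.21  2.12  0.37  0.37  0.57] F [-1.3  2.7  2.9] M [ 0.48  0.33 -0.05] op 0.181 ff 25.0
```

{"fn": "move_arm", "kwargs": {
  "targets": [
    [[0,0,0,0,0,0,-2],[0,0,0,0,0,0,-4],[0,0,0,0,0,0,-5],[0,0,0,0,0,0,-6]]
  ]
}}

```text
clock: 10.7
tool_pos: [0.4547, -0.1146, 0.0969]
eef_rot: [0.33, 0.944, 0.0, -0.0]
contact_force: [-2.1, 3.1, 5.8]
opening: 0.181
finger_force: 25.0
```

```bash
python3 -c "
from h import *
rep()"
```

```text
t 10.7 pos [ 0.4547 -0.1146  0.0969] yaw_y 51.46 z [-0.001  0.    -1.   ] q [ 0.3   0.68 -0.23  2.12  0.41  0.38  0.63] F [-2.1  3.1  5.8] M [ 0.61  0.39 -0.42] op 0.181 ff 25.0
```

The yaw moment jumped to -0.42 N m, well over the 0.06 N m of friction, after 144° of turning, so the dial is at its off stop. I release it, lift, and head for the float.

{"fn": "move_arm", "kwargs": {
  "targets": [
    [[0.5,0,0,0,0,0,-6],[0.5,0,0,0,0,0,0],[0.5,0,0,0,0,0,0],[0.5,0,0,-50,0,0,0],[0.8,0,0,-110,0,0,0],[1,-40,-40,-125,0,0,10],[1,-80,-80,-125,0,0,20],[1,-120,-120,-125,0,0,30],[1,-160,-160,-125,0,0,40],[1,-206,-205,-125,0,0,50]]
  ]
}}

```text
clock: 11.95
tool_pos: [0.4883, -0.4036, 0.2218]
eef_rot: [0.699, 0.715, -0.0, -0.0]
contact_force: [0.7, -0.5, -0.7]
opening: 1.0
finger_force: 0.0
```

{"fn": "move_arm", "kwargs": {
  "targets": [
    [[1,0,0,0,0,0,10],[1,0,0,0,0,0,20],[1,0,0,0,0,0,30],[1,0,0,0,0,0,40],[1,0,0,0,0,0,50],[1,0,0,0,0,0,60],[1,0,0,0,0,0,70],[1,0,0,0,0,0,80],[1,0,0,0,0,0,87],[1,0,0,0,0,0,87]]
  ]
}}

```text
clock: 13.2
tool_pos: [0.4881, -0.4019, 0.2215]
eef_rot: [0.999, 0.041, -0.001, 0.0]
contact_force: [0.2, -0.6, 0.4]
opening: 0.997
finger_force: 0.0
```

```bash
python3 - <<'E'
from h import *
import cv2
rep([.488,-.404,.03],-85.4)
a=r.snapshot("wrist"); t=r.snapshot("top")[205:270,265:335]
o=np.zeros((600,800,3),np.uint8); o[:420,:560]=a[:,:,::-1]; o[340:600,520:800]=cv2.resize(t[:,:,::-1],(280,260),interpolation=cv2.INTER_CUBIC)
cv2.imwrite("pics/w5.png",o)
for X in ([.488,-.404,.064],[.5516,-.3988,.064],[.4241,-.4089,.064]): print(np.round(w2p(X,"wrist")))
E
```

```text
t 13.2 pos [ 0.4881 -0.4019  0.2215] yaw_y -85.35 z [-0.001 -0.    -1.   ] q [ 0.45  0.7   0.31  1.54 -0.24  0.95 -0.66] F [ 0.2 -0.6  0.4] M [-0.11  0.18  0.05] op 0.997 ff 0.0
shift [-1.000e-01  2.100e+00  1.915e+02]
az 0.1
[285. 184.]
[285. 117.]
[284. 245.]
```

View pics/w5.png

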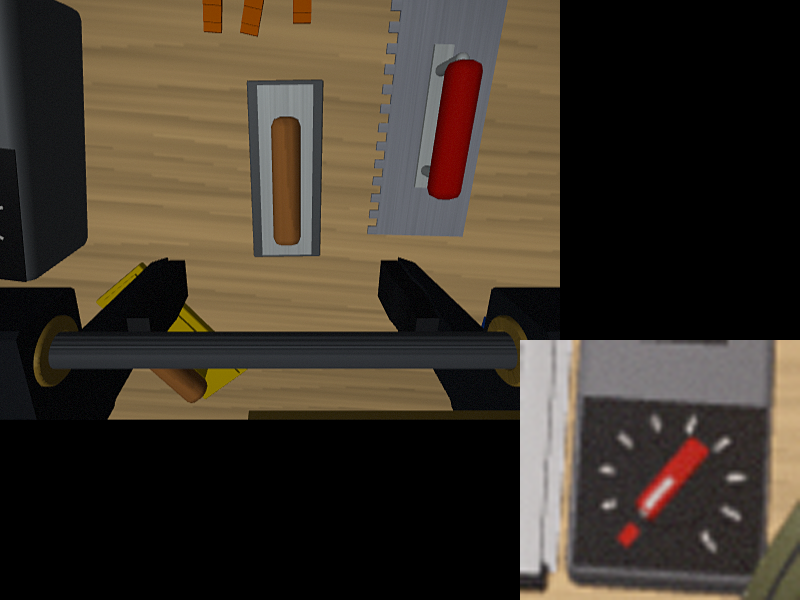

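The wrist view shows the dial's pointer on the red mark. The float's handle runs from (286,117) to (286,245), as predicted, clear of the trowel teeth at column 380. I descend to grasp.

{"fn": "move_arm", "kwargs": {
  "targets": [
    [[0.6,0,2,60,0,0,0],[0.6,0,2,120,0,0,0],[0.6,0,2,170,0,0,0],[0.6,0,2,200,0,0,0],[0.6,0,2,212,0,0,0],[0.6,0,2,219,0,0,0],[0.6,0,2,219,0,0,0]]
  ]
}}

```text
clock: 14.18
tool_pos: [0.4891, -0.4042, 0.0035]
eef_rot: [0.999, 0.039, 0.001, 0.0]
contact_force: [0.5, 0.2, 0.0]
opening: 0.602
finger_force: 0.0
```

{"fn": "move_arm", "kwargs": {
  "targets": [
    [[0,0,0,0,0,0,0],[0,0,0,0,0,0,0],[0,0,0,0,0,0,0],[0,0,0,0,0,0,0],[0,0,0,0,0,0,0]]
  ],
  "newtons": 40
}}

```text
clock: 14.8
tool_pos: [0.489, -0.4045, 0.0035]
eef_rot: [0.999, 0.039, 0.001, 0.001]
contact_force: [-0.8, -0.2, 6.2]
opening: 0.317
finger_force: 40.0
```

```bash
python3 -c "
from h import *
rep()"
```

```text
t 14.8 pos [ 0.489  -0.4045  0.0035] yaw_y -85.5 z [ 0.001 -0.001 -1.   ] q [ 0.51  0.98  0.19  1.67 -0.33  0.52 -0.58] F [-0.8 -0.2  6.2] M [-0.13  0.14  0.11] op 0.317 ff 40.0
```

Grip holds at 28 mm with 40 N. I lift, then carry the float over the guard to the clear strip between the guard and the offcuts.

{"fn": "move_arm", "kwargs": {
  "targets": [
    [[0,0,0,-20,0,0,0],[0,0,0,-60,0,0,0],[0,0,0,-110,0,0,0],[0,0,0,-160,0,0,0],[0,0,0,-210,0,0,0],[0,0,0,-250,0,0,0],[0,0,0,-275,0,0,0],[0,0,0,-275,0,0,0]]
  ]
}}

```text
clock: 15.8
tool_pos: [0.489, -0.4042, 0.28]
eef_rot: [0.999, 0.039, 0.001, 0.001]
contact_force: [0.6, -0.1, -4.0]
opening: 0.313
finger_force: 39.9
```

{"fn": "move_arm", "kwargs": {
  "targets": [
    [[0,9,-40,0,0,0,1],[0,20,-90,0,0,0,2],[0,30,-140,0,0,0,3],[0,41,-190,0,0,0,4],[0,52,-240,0,0,0,5],[0,62,-290,0,0,0,6],[0,73,-340,0,0,0,7.5],[0,84,-390,0,0,0,7.5],[0,95,-440,0,0,0,7.5],[0,104,-485,0,0,0,7.5]]
  ]
}}

```text
clock: 17.05
tool_pos: [0.5527, 0.09, 0.2762]
eef_rot: [1.0, -0.026, -0.002, 0.0]
contact_force: [1.2, -0.7, -2.8]
opening: 0.317
finger_force: 39.9
```

```bash
python3 -c "
from h import *
rep([.5571,.1049,.1235],-92.95)"
```

```text
t 17.05 pos [0.5527 0.09   0.2762] yaw_y -92.95 z [-0.004 -0.    -1.   ] q [-0.49  0.54  0.41  1.68 -0.25  0.97 -1.61] F [ 1.2 -0.7 -2.8] M [-0.01  0.07 -0.06] op 0.317 ff 39.9
shift [  4.2 -15.1 152.6]
az -0.0
```

{"fn": "move_arm", "kwargs": {
  "targets": [
    [[0,4,-17,0,0,0,0],[0,4,-17,50,0,0,0],[0,4,-17,100,0,0,0],[0,4,-17,125,0,0,0],[0,4,-17,140,0,0,0],[0,4,-17,140,0,0,0]]
  ]
}}

```text
clock: 17.8
tool_pos: [0.5584, 0.1038, 0.137]
eef_rot: [1.0, -0.027, -0.001, 0.0]
contact_force: [-0.1, -0.4, -2.2]
opening: 0.311
finger_force: 39.9
```

```bash
python3 -c "
from h import *
rep([.5571,.1049,.1235],-92.95)"
```

```text
t 17.8 pos [0.5584 0.1038 0.137 ] yaw_y -93.06 z [-0.002 -0.001 -1.   ] q [-0.45  0.73  0.32  1.82 -0.35  0.65 -1.55] F [-0.1 -0.4 -2.2] M [0.   0.11 0.01] op 0.311 ff 39.9
shift [-1.3 -1.  13.5]
az -0.1
```

{"fn": "move_arm", "kwargs": {
  "targets": [
    [[0,-1,0,8,0,0,0],[0,-1,0,11.5,0,0,0],[0,-1,0,11.5,0,0,0],[0,-1,-10,11.5,0,0,0],[0,-1,-20,11.5,0,0,0],[0,-1,-30,11.5,0,0,0],[0,-1,-40,11.5,0,0,0],[0,-1,-50,11.5,0,0,0]]
  ]
}}

```text
clock: 18.8
tool_pos: [0.5608, 0.1551, 0.1263]
eef_rot: [1.0, -0.026, -0.0, 0.0]
contact_force: [0.4, -1.8, -1.6]
opening: 0.312
finger_force: 39.9
```

```bash
python3 - <<'E'
from h import *
import cv2
rep()
a=r.snapshot("wrist"); t=r.snapshot("scene")[110:240,240:410]
o=np.zeros((600,800,3),np.uint8); o[:420,:560]=a[:,:,::-1]; o[290:600,395:800]=cv2.resize(t[:,:,::-1],(405,310),interpolation=cv2.INTER_CUBIC)
cv2.imwrite("pics/w6.png",o)
E
```

```text
t 18.8 pos [0.5608 0.1551 0.1263] yaw_y -93.0 z [-0. -0. -1.] q [-0.53  0.76  0.32  1.79 -0.36  0.65 -1.62] F [ 0.4 -1.8 -1.6] M [-0.28  0.11  0.03] op 0.312 ff 39.9
```

View pics/w6.png

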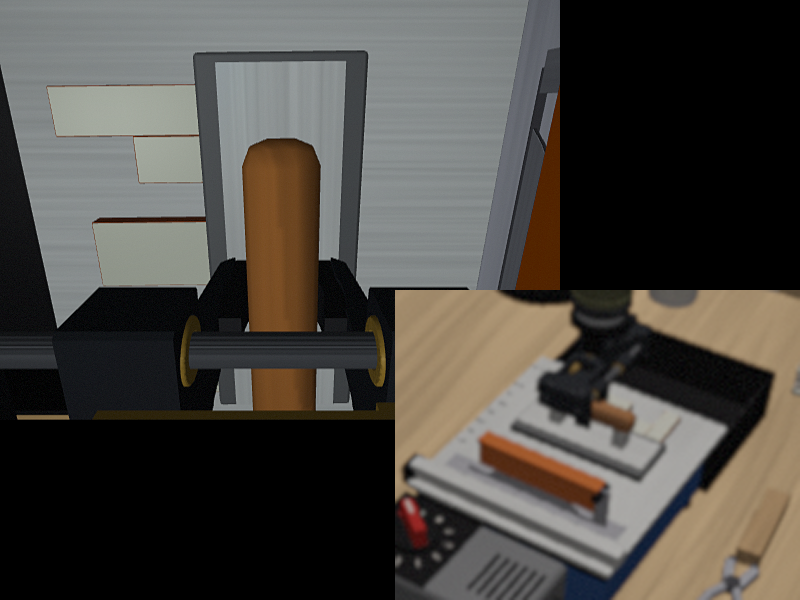

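The wrist view shows the L-shaped and short offcuts lying square against the pad, with the pad's far end at row 55 and the notched piece starting at row 85. The far end has slack and the near end is tight, so I shift 5 mm toward the robot and keep sweeping.

{"fn": "move_arm", "kwargs": {
  "targets": [
    [[0,-1,-12,0,0,0,0],[0,-2,-24,0,0,0,0],[0,-3,-36,0,0,0,0],[0,-4,-48,0,0,0,0],[0,-5,-60,0,0,0,0],[0,-5,-72,0,0,0,0],[0,-5,-84,0,0,0,0],[0,-5,-96,0,0,0,0],[0,-5,-108,0,0,0,0],[0,-5,-120,0,0,0,0]]
  ]
}}

```text
clock: 20.15
tool_pos: [0.562, 0.2757, 0.1263]
eef_rot: [1.0, -0.026, -0.0, -0.0]
contact_force: [0.0, -0.9, -3.0]
opening: 0.312
finger_force: 39.9
```

{"fn": "move_arm", "kwargs": {
  "targets": [
    [[0,0,-8,0,0,0,0],[0,0,-16,0,0,0,0],[0,0,-24,0,0,0,0],[0,0,-32,0,0,0,0],[0,0,-32,0,0,0,0],[0,0,-32,-60,0,0,0],[0,0,20,-120,0,0,0],[0,0,80,-160,0,0,0],[0,0,120,-160,0,0,0]]
  ]
}}

```text
clock: 21.28
tool_pos: [0.5569, 0.154, 0.2888]
eef_rot: [1.0, -0.026, 0.002, -0.001]
contact_force: [1.2, -0.3, -3.1]
opening: 0.315
finger_force: 39.9
```

```bash
python3 - <<'E'
from h import *
import cv2
rep([.489,-.4045,.28],-85.5)
a=r.snapshot("top")[130:290,60:300];b=r.snapshot("scene")[60:260,200:440]
f=lambda a,s:cv2.resize((255*(a/255.)**.45).astype(np.uint8)[:,:,::-1],s,interpolation=cv2.INTER_CUBIC)
o=np.zeros((600,800,3),np.uint8); o[:290,:435]=f(a,(435,290)); o[290:,435:]=f(b,(365,310)); 
w=r.snapshot("wrist"); o[290:,:413]=f(w,(413,310))
cv2.imwrite("pics/w7.png",o)
E
```

```text
t 21.27 pos [0.5569 0.154  0.2888] yaw_y -92.94 z [ 0.005  0.001 -1.   ] q [-0.61  0.56  0.45  1.62 -0.27  1.02 -1.7 ] F [ 1.2 -0.3 -3.1] M [-0.06  0.11  0.03] op 0.315 ff 39.9
shift [-39.2 561.3   7.7]
az -7.4
```

View pics/w7.png

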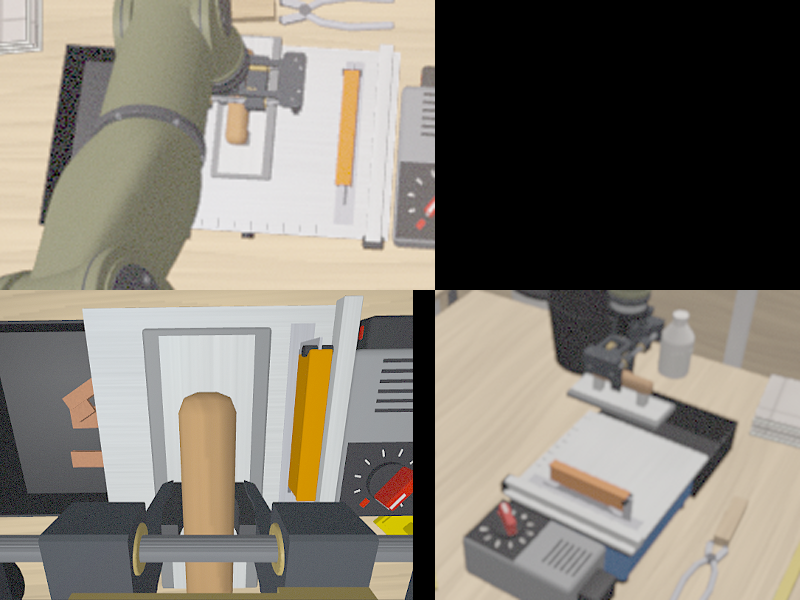

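The wrist view shows terracotta pieces in the tub around (80,400) and (85,460), and the visible part of the table is clear. The arm and gripper may hide the third piece, so I carry the float back to its place and count by image code.

{"fn": "move_arm", "kwargs": {
  "targets": [
    [[0,-3,40,0,0,0,-1],[0,-6,90,0,0,0,-2],[0,-10,140,0,0,0,-3],[0,-13,190,0,0,0,-4],[0,-17,240,0,0,0,-5],[0,-20,290,0,0,0,-6],[0,-24,340,0,0,0,-7.4],[0,-27,390,0,0,0,-7.4],[0,-31,440,0,0,0,-7.4],[0,-34,490,0,0,0,-7.4]]
  ]
}}

```text
clock: 22.68
tool_pos: [0.4964, -0.3327, 0.2855]
eef_rot: [0.999, 0.039, -0.0, -0.001]
contact_force: [1.8, -0.2, -2.9]
opening: 0.316
finger_force: 39.9
```

{"fn": "move_arm", "kwargs": {
  "targets": [
    [[0,-3,40,0,0,0,0],[0,-5,66,0,0,0,0],[0,-5,66,0,0,0,0],[0,-5,66,0,0,0,0]]
  ]
}}

```text
clock: 23.18
tool_pos: [0.497, -0.3965, 0.2855]
eef_rot: [0.999, 0.039, -0.0, -0.001]
contact_force: [-0.4, -0.4, -2.9]
opening: 0.315
finger_force: 39.9
```

```bash
python3 - <<'E'
from h import *
import cv2
rep([.489,-.4045,.28],-85.5)
a=r.snapshot("top"); b=np.load("top0.npy"); np.save("top1.npy",a)
# changes on table & tub vs start
d=np.abs(a.astype(int)-b).max(2)[140:275,75:300]>30
n,l,s,c=cv2.connectedComponentsWithStats(d.astype(np.uint8))
for k in range(1,n):
  if s[k,4]>8:
    m=np.zeros(a.shape[:2],bool); m[140:275,75:300]=l==k
    print("px",c[k].round(0)+[75,140],"bbox",s[k,:4]+[75,140,0,0],s[k,4],"rgb",a[m].mean(0).round(),"w z.01",p2w(*(c[k]+[75,140]),.01).round(3))
E
```

```text
t 23.18 pos [ 0.497  -0.3965  0.2855] yaw_y -85.5 z [-0.     0.003 -1.   ] q [ 0.4   0.65  0.38  1.44 -0.25  1.11 -0.67] F [-0.4 -0.4 -2.9] M [0.02 0.16 0.08] op 0.315 ff 39.9
shift [-8.6  7.3  5.4]
az -0.0
px [200. 182.] bbox [190 172  17  18] 64 rgb [196. 193. 194.] w z.01 [0.651 0.196 0.01 ]
px [187. 177.] bbox [180 175  15   4] 25 rgb [194. 191. 191.] w z.01 [0.67 0.24 0.01]
px [147. 203.] bbox [135 187  24  30] 504 rgb [153.  89.  60.] w z.01 [0.583 0.358 0.01 ]
px [193. 206.] bbox [178 196  23  14] 70 rgb [199. 197. 199.] w z.01 [0.576 0.216 0.01 ]
px [188. 233.] bbox [171 225  29  12] 87 rgb [201. 199. 202.] w z.01 [0.491 0.225 0.01 ]
px [141. 235.] bbox [128 229  26  13] 282 rgb [156.  92.  63.] w z.01 [0.486 0.368 0.01 ]
px [297. 245.] bbox [294 239   6  11] 50 rgb [157.  80.  76.] w z.01 [ 0.46  -0.104  0.01 ]
```

The table is clear: all the changed table pixels are now bare white. Terracotta lies well inside the tub at (0.486,0.368) and, overlapping, at (0.583,0.358). I lay the float down where it was.

{"fn": "move_arm", "kwargs": {
  "targets": [
    [[0,-8,5,40,0,0,0],[0,-8,5,95,0,0,0],[0,-8,5,150,0,0,0],[0,-8,5,200,0,0,0],[0,-8,5,240,0,0,0],[0,-8,5,262,0,0,0],[0,-8,5,272,0,0,0],[0,-8,5,277,0,0,0],[0,-8,5,279,0,0,0],[0,-8,5,279,0,0,0]]
  ]
}}

```text
clock: 24.48
tool_pos: [0.4891, -0.4045, 0.008]
eef_rot: [0.999, 0.038, 0.001, 0.0]
contact_force: [-0.4, 0.2, -2.3]
opening: 0.312
finger_force: 39.9
```

```bash
python3 -c "
from h import *
rep([.489,-.4045,.0035],-85.5)"
```

```text
t 24.48 pos [ 0.4891 -0.4045  0.008 ] yaw_y -85.6 z [ 0.001 -0.001 -1.   ] q [ 0.5   0.98  0.23  1.67 -0.38  0.53 -0.54] F [-0.4  0.2 -2.3] M [-0.05  0.11  0.02] op 0.312 ff 39.9
shift [-0.1  0.   4.5]
az -0.1
```

{"fn": "move_arm", "kwargs": {
  "targets": [
    [[0,0,0,1,0,0,0],[0,0,0,2,0,0,0],[0,0,0,3,0,0,0],[0,0,0,4,0,0,0],[0,0,0,4.5,0,0,0],[0,0,0,4.5,0,0,0]]
  ]
}}

```text
clock: 25.22
tool_pos: [0.4887, -0.4041, 0.0035]
eef_rot: [0.999, 0.038, 0.0, -0.0]
contact_force: [-1.7, 1.7, 4.6]
opening: 0.312
finger_force: 39.9
```

The force changed from -2.3 to +4.6 N, so the float is on the shelf. I release and retreat straight up.

{"fn": "move_arm", "kwargs": {
  "targets": [
    [[0.35,0,0,0,0,0,0],[0.45,0,0,0,0,0,0],[0.6,0,0,0,0,0,0],[0.6,0,0,0,0,0,0],[0.6,0,0,-20,0,0,0],[0.6,0,0,-60,0,0,0],[0.6,0,0,-110,0,0,0],[0.6,0,0,-160,0,0,0],[0.6,0,0,-200,0,0,0],[0.6,0,0,-200,0,0,0]]
  ]
}}

```text
clock: 26.48
tool_pos: [0.4903, -0.4063, 0.2078]
eef_rot: [0.999, 0.038, 0.003, 0.003]
contact_force: [0.6, -0.2, 0.4]
opening: 0.604
finger_force: 0.0
```

```bash
python3 - <<'E'
from h import *
import cv2
rep()
a=r.snapshot("scene").astype(int); b=np.load("scene0.npy").astype(int)
d=np.abs(a-b).max(2)>40
n,l,s,c=cv2.connectedComponentsWithStats(d.astype(np.uint8))
for k in range(1,n):
  if s[k,4]>25: print("px",c[k].round(),s[k].tolist())
# scene float ~ px(202,310), trowel (190,370), wedges (272,332), nipper(380,232)
E
```

```text
t 26.48 pos [ 0.4903 -0.4063  0.2078] yaw_y -85.63 z [ 0.007 -0.006 -1.   ] q [ 0.43  0.72  0.35  1.55 -0.29  0.92 -0.62] F [ 0.6 -0.2  0.4] M [-0.01  0.18 -0.  ] op 0.604 ff 0.0
px [150.  10.] [136, 0, 36, 29, 568]
px [194.  15.] [187, 0, 16, 37, 316]
px [301.  24.] [284, 0, 38, 50, 1006]
px [128.  58.] [126, 52, 6, 10, 38]
px [123.  67.] [119, 63, 8, 8, 41]
px [178.  73.] [168, 65, 19, 19, 146]
px [182. 123.] [169, 81, 28, 82, 1594]
px [159.  92.] [154, 82, 11, 22, 129]
px [147. 105.] [143, 100, 9, 10, 66]
px [162. 125.] [156, 121, 14, 10, 106]
px [306. 160.] [298, 152, 18, 13, 44]
px [170. 166.] [160, 163, 18, 7, 89]
px [326. 168.] [318, 162, 18, 11, 45]
px [186. 221.] [150, 171, 71, 95, 3241]
px [345. 177.] [334, 171, 25, 11, 64]
px [247. 205.] [238, 197, 19, 18, 136]
```

The scene matches the start except for the arm, the dial and the offcuts. The float, trowel, nipper and wedges show no change, so I hand the job in.

{"fn": "move_arm", "kwargs": {
  "targets": [
    [[0.6,0,0,0,0,0,0],[0.6,0,0,0,0,0,0],[0.6,0,0,0,0,0,0]]
  ]
}}

```text
clock: 26.9
tool_pos: [0.4882, -0.4038, 0.2017]
eef_rot: [0.999, 0.038, -0.001, -0.001]
contact_force: [-0.3, 0.3, 0.3]
opening: 0.6
finger_force: 0.0
```

```bash
python3 -c "
from plant import r
print(r.finish_job())"
```

```text
the job is handed in; nothing more can be done
None
```

I handed the job in at about 27 s of the 72 s, but no verdict came back: the dial is at its off stop, the offcuts are swept off the table into the tub (two lie overlapped, so I inferred the third rather than seeing it separately), and the float lies rubber face down where it started, with the trowel, nipper and wedges unmoved in the last image.

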